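# Clamp the test-strip jar shut with its wire bail

## Robot

A 7-joint arm with a two-finger parallel gripper is mounted at the origin on the work surface. World frame = base frame: x ahead of the robot, y to its left, z up, the work surface at z = 0. Lengths are in m, angles in rad, forces in N, time in s.
With the tool pointing down it reaches from about 0.425 to 0.95 m from the base axis. Payload 16.7 kg.
Tool frame: the origin (TCP) lies between the finger pads; the fingertips stand ctrl.tips_ahead ahead of it and the grasp point (between the pads) lies 6 mm ahead of it (ctrl.tips_ahead is the distance from the TCP to the fingertips, in m); z points along the fingers, x is the direction in which the jaws open and shut, and the axes are right-handed (so a half turn about z gives the same grasp; the last joint's range is limited). The gripper opens to 94 mm and grips with 3 to 60 N. Pads are 16 mm wide; open, the fingers measure 119 mm over their backs; the gripper's body (75 mm by 177 mm) begins 78 mm behind the grasp point.
Start: joints at [1.177, 0.426, 0.074, 1.606, -0.034, 1.111, -0.067], TCP at [0.163, -0.655, 0.23] pointing down, gripper open.
Joint ranges: [-2.85, 2.85], [-0.5, 2.14], [-1.23, 1.37], [0.21, 2.46], [-1.02, 4.16], [0.16, 2.05], [-2.73, 2.73]. Speed limits (rad/s): [1.89, 1.89, 2.39, 2.39, 3.01, 3.01, 3.01].

## Interface

Orientations are given as [roll, pitch, yaw] about the fixed x, y, z axes, in that order (R = Rz(yaw) Ry(pitch) Rx(roll)).
In Python, from station import ctrl gives the robot as it stands. Calls block until the motion is done:
- ctrl.reach(position, orientation): joint-space move of the TCP to a pose.
- ctrl.move_straight(position, rot=None, speed=0.15, contact_N=None): straight line of the TCP; rot=None keeps the orientation; speed is the mean speed in m/s. With contact_N (N) it stops when the force on the tool has changed by that much, and returns True; else False.
- ctrl.goto_joints(angles): joint-space move.
- ctrl.move_gripper(opening, effort=None): opening from 0.0 (shut) to 1.0 (fully open); effort is the grip in N (None keeps the last); returns when the fingers have stopped.
- ctrl.wait(seconds).
- ctrl.ik(position, orientation): joint angles nearest the present ones, or None.
- ctrl.get_state(): the state.
- ctrl.snapshot(name): name is "scene" or "top" or "wrist"; returns (picture, depth): 384x512x3 uint8, red, green, blue; 384x512 float32, m along the optical axis (not along the pixel's ray), 0 where there is no reading.
- ctrl.get_calibration(name): a dict with "fx", "fy", "cx", "cy" (pixels), "pose" (4x4, takes a point from camera to world coordinates). Camera axes: x right, y down, z forward; pixel columns grow to the right and rows downward; lengths in m; the calibration is good to about 2 mm. A picture is of the moment at which its call begins: read the wrist's pose just before it. get_calibration takes no time and is no camera call; for the wrist camera it gives the pose at the moment of the call.
A pose or a line that the arm cannot do raises ctrl.PlanningError and nothing moves.
- ctrl.close_job(): hands the job in, once; it reports no verdict.
The state is a dict: "t": time; "joint_pos": joint angles; "joint_velocities": joint speeds; "joint_torque": joint torques, N m; "tcp_pos": TCP position; "tool_rot": TCP orientation; "force": force on the tool from outside, world axes, zero at the start; "wrist_torque": the same for the moment, N m; "opening": opening from 0.0 (shut) to 1.0 (fully open).
Only numpy, scipy, OpenCV 4.12 (cv2) and the standard library are available. Lean on these libraries where they do the work, as an engineer would, in place of code of your own. Each camera call takes 0.05 s, during which the arm holds its last target. There are 200 camera calls.

## Task

The china lid has been put back on the glass jar of test strips, but the jar is still unclamped. Swing the wire bail up from behind and over until it lies in the groove across the lid's knob, then press the blue-sleeved lever at the front down past dead centre, fully home, so that it stays down and the bail holds the lid tight on its seal. Leave the jar standing upright about where it is and the other things on the desk undisturbed, and let go.

Things in the scene. Friction and masses are not known exactly. Their poses are not given: they have to be found in the camera images.
- jar: Loose glass jar, 0.6 to 1 kg, with coloured strips inside; 96 mm diameter to 80 mm up, then a shoulder to a 64 mm neck with an orange sealing ring, its top at 122 mm. Origin: centre of the underside, z up. -x is the front (lever side), towards the robot; +x the back, where the bail lies; y runs along bail, groove and lever grip.
- lid: Loose white china lid lying on the jar's sealing ring: disc 66 mm across, its top 6 mm up at the edge rising to 11 mm at the knob, centring plug below, 23 mm knob in the middle. Origin: centre of the disc's underside, 122 mm above the desk; axes as the jar's. When clamped it goes down about 1.5 mm.
- lid_groove (a point): Middle of the floor of the groove across the knob, 25 mm above the disc's underside; axes as the lid's, groove along y, about 7 mm wide. Behind it (+x) a round ridge 1.6 mm high, in front (-x) a lug 8 mm high that stops the bail; both 20 mm long in y. The bail slips over the ridge only while the lever is raised.
- bail: Arch of 4 mm steel wire, 92 mm wide in y, hung by two eyes on small cranks of the lever, 46 mm either side of the middle. Origin: on the line of the eyes, in the middle; y along it. The crossbar is 59.8 mm from that line and straight to 38 mm either side. It starts leaning back, 0.7 to 1.4 rad from upright, and light friction holds it wherever it is left (well under 1 N to swing).
- bail_top (a point): Centre of the bail's 4 mm wire in the middle of the crossbar. Lies about 2 mm above the groove floor once clamped; while the lever is raised it can sit a few mm higher, against the front lug.
- lever (a joint): Lever angle in rad: 0 fully raised (arms 65 degrees above level, pointing forward), growing as it is pressed down; at angle q its arms stand 1.134 - q rad above level. With the bail over the lid it stiffens from about 0.75, dead centre is at 1.40, then it snaps on to its stop at 1.71. About 5 N at the grip. Friction holds it where it is left when slack. Starts between 0 and 0.12.
- lever_axis (a point): Hinge axis of the lever: in the middle of the neck, 97 mm above the jar's underside; the axis runs along the jar's y. The bail's eyes sit on cranks 10 mm from it: at lever angle q they are 10 mm from the axis, in the direction 0.175 + q rad below level, forward.
- lever_grip (a point): Centre of the blue sleeve (9 mm diameter, 42 mm long along y) on the front bar of the lever hoop of 4 mm wire, 66 mm from the lever axis. The hoop's arms run back outside the lid, up to 46 mm either side.
- glove_box: Bystander: lilac and orange box, 125 x 240 x 75 mm, left of the jar. Origin: centre of the underside.
- sanitizer: Bystander: pale pump bottle, 66 mm diameter, 181 mm high, right of the jar. Origin: centre of the underside.
- dropper: Bystander: small white bottle, 42 mm diameter, 95 mm high, right of the jar. Origin: centre of the underside.
Not all that is in view belongs to the job. What is shaped like the jar but brown is not meant. Of the things that look like the lid, the larger one is meant.

How it is judged:
On the way, in this order (a step that is already met when the one before it is completed fails the run):
1. the bail lies over the lid, its wire within 6 mm of the middle of the groove (x of bail_top in the frame of lid_groove between -0.006 and 0.006 m and z of bail_top in the frame of lid_groove above -0.003 m), for 0.2 s.
2. the lever is pressed past dead centre and the bail presses on the lid (value of joint lever above 1.6 rad and contact force between bail and lid above 20 N), for 0.2 s.
At the end, for the whole second after the job is handed in: The lever is down past dead centre (angle over 1.6 rad) and stays there, the bail's wire lies in the lid's groove (within 6 mm of its middle) and presses the lid with over 20 N; the jar stands upright at rest within 60 mm of its start; the bystanders stand within 40 mm of theirs (all of step 1 and all of step 2 and angle between jar's own z axis and vertical below 0.05 rad and height (world z) of jar below 0.005 m and distance of jar from where it was at the start of the episode below 0.06 m and linear speed of jar below 0.02 m/s and distance of each of glove_box, sanitizer, dropper from where it was at the start of the episode below 0.04 m and angle between each of glove_box, sanitizer, dropper's own z axis and vertical below 0.1 rad); the robot touches nothing.
It fails at once if the jar is tipped by more than 0.3 rad (angle between jar's own z axis and vertical above 0.3 rad).
It fails at once if the glove box, pump bottle or small bottle is pushed more than 40 mm or tipped over (distance of any of glove_box, sanitizer, dropper from where it was at the start of the episode above 0.04 m or angle between any of glove_box, sanitizer, dropper's own z axis and vertical above 0.4 rad).
It also fails if it takes over 48 s, if anything falls off the work surface, if the arm or the gripper's body presses on something with over 40 N, if the wrist force passes 120 N, or if a joint passes its speed limit or range.

## Working session

There is one attempt and no reset: what is moved stays moved. The work goes in short steps, each a Python script; the robot and the scene stay as the last script left them, time stands still between calls to the robot, and variables do not carry over. Pictures are saved under pics/ and viewed, about 8 in all and at most 12, crops included, and the job is handed in when it is done.

```bash
mkdir -p pics; ls; python3 - <<'E'
from station import ctrl
import cv2,numpy as np
s=ctrl.get_state();print({k:np.round(v,3) for k,v in s.items()},ctrl.tips_ahead)
ims=[]
for n in("scene","top"):
    c=ctrl.get_calibration(n);p,d=ctrl.snapshot(n)
    np.savez(f"{n}0.npz",p=p,d=d,K=[c["fx"],c["fy"],c["cx"],c["cy"]],T=c["pose"])
    print(n,c["fx"],np.round(c["pose"],3).tolist(),(d>0).mean());cv2.imwrite(f"pics/{n}0.png",p[...,::-1])
E
```

```text
pics
{'t': np.float64(0.0), 'joint_pos': array([ 1.177,  0.427,  0.074,  1.607, -0.034,  1.111, -0.067]), 'joint_velocities': array([ 0.   , -0.   ,  0.001, -0.001, -0.001, -0.001,  0.001]), 'joint_torque': array([-1.0000e-03, -9.3581e+01,  3.6660e+00, -4.5419e+01, -4.9000e-02,
        2.0000e-02,  0.0000e+00]), 'tcp_pos': array([ 0.163, -0.655,  0.23 ]), 'tool_rot': array([ 3.141e+00,  1.000e-03, -1.327e+00]), 'force': array([-0.128,  0.62 ,  0.375]), 'wrist_torque': array([-0.026, -0.045, -0.025]), 'opening': np.float64(1.004)} 0.025
scene 415.91312290711016 [[0.17, 0.697, -0.697, 1.334], [0.985, -0.119, 0.122, -0.126], [0.002, -0.707, -0.707, 0.934], [0.0, 0.0, 0.0, 1.0]] 0.9959615071614584
top 479.64653843902477 [[0.003, -0.992, 0.128, 0.371], [-1.0, -0.005, -0.016, 0.017], [0.016, -0.128, -0.992, 1.314], [0.0, 0.0, 0.0, 1.0]] 0.9962005615234375
```

View pics/scene0.png

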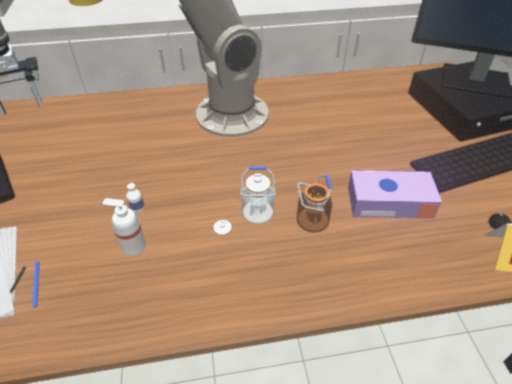

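View pics/top0.png

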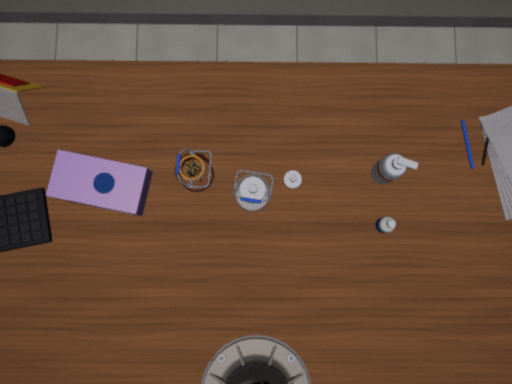

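Scene view: the jar is at (258,195) with its blue sleeve at (258,168), and the brown jar is at (314,205). Top view: the jar is at (253,190), the sleeve at (251,200), and the bail is behind at about row 173.

```bash
cat > h.py <<'E'
import numpy as np,cv2
def load(n):
    z=np.load(n+".npz");return z["p"],z["d"],z["K"],z["T"]
def cloud(d,K,T):
    v,u=np.mgrid[:d.shape[0],:d.shape[1]]
    P=np.stack([(u-K[2])/K[0]*d,(v-K[3])/K[1]*d,d],-1)
    return P@T[:3,:3].T+T[:3,3]
def ray(u,v,K,T):
    r=T[:3,:3]@np.array([(u-K[2])/K[0],(v-K[3])/K[1],1]);return T[:3,3],r/np.linalg.norm(r)
def onplane(u,v,K,T,z):
    o,r=ray(u,v,K,T);return o+r*(z-o[2])/r[2]
def tri(a,b):
    (o1,r1),(o2,r2)=a,b
    s=np.linalg.lstsq(np.c_[r1,-r2],o2-o1,rcond=None)[0]
    p,q=o1+s[0]*r1,o2+s[1]*r2;return (p+q)/2,np.linalg.norm(p-q)
E
python3 - <<'E'
from h import *
R={}
for n,(x0,x1,y0,y1) in {"scene0":(235,285,155,228),"top0":(225,285,160,220)}.items():
    p,d,K,T=load(n);C=cloud(d,K,T);h=cv2.cvtColor(p,cv2.COLOR_RGB2HSV)
    m=np.zeros(d.shape,bool);m[y0:y1,x0:x1]=1
    b=m&(h[...,0]>100)&(h[...,0]<125)&(h[...,1]>150)&(h[...,2]>80)
    v,u=np.nonzero(b);print(n,"blue",len(u),u.mean(),v.mean(),u.min(),u.max(),np.median(C[b],0).round(4))
    R[n]=ray(u.mean(),v.mean(),K,T)
    e=np.linalg.eigh(np.cov(C[b].T[:2]));print("axis",e[1][:,-1].round(3))
    for lo,hi in((.143,.16),(.122,.142),(.06,.12)):
        k=m&(C[...,2]>lo)&(C[...,2]<hi)&(h[...,1]<60)&(h[...,2]>150);print(lo,k.sum(),C[k].mean(0).round(4) if k.any() else 0)
    cv2.imwrite(f"pics/{n}c.png",cv2.resize(p[y0:y1,x0:x1,::-1],None,fx=8,fy=8,interpolation=cv2.INTER_CUBIC))
print("grip",tri(R["scene0"],R["top0"]))
a=cv2.imread("pics/scene0c.png");b=cv2.imread("pics/top0c.png");H=584
c=np.zeros((H,a.shape[1]+b.shape[1],3),np.uint8);c[:a.shape[0],:a.shape[1]]=a;c[:b.shape[0],a.shape[1]:]=b
c=cv2.resize(c,(800,int(H*800/c.shape[1])));cv2.imwrite("pics/crop0.png",c)
E
```

```text
<stdin>:7: RuntimeWarning: Mean of empty slice.
  ret = ret.dtype.type(ret / rcount)
Traceback (most recent call last):
ValueError: zero-size array to reduction operation minimum which has no identity
```

```bash
cat > m0.py <<'E'
from h import *
R={}
for n,(x0,x1,y0,y1) in {"scene0":(235,285,155,228),"top0":(225,285,160,220)}.items():
    p,d,K,T=load(n);C=cloud(d,K,T);q=p.astype(int)
    m=np.zeros(d.shape,bool);m[y0:y1,x0:x1]=1
    b=m&(q[...,2]>q[...,0]+50)
    v,u=np.nonzero(b);print(n,"blue",len(u),u.mean(),v.mean(),u.min(),u.max(),np.median(C[b],0).round(4))
    R[n]=ray(u.mean(),v.mean(),K,T)
    e=np.linalg.eigh(np.cov(C[b].T[:2]));print("axis",e[1][:,-1].round(3))
    for lo,hi in((.143,.16),(.124,.142),(.06,.12)):
        k=m&(C[...,2]>lo)&(C[...,2]<hi)&(q.min(-1)>140)&(np.ptp(q,-1)<40);print(lo,k.sum(),C[k].mean(0).round(4) if k.any() else 0)
    cv2.imwrite(f"pics/{n}c.png",cv2.resize(p[y0:y1,x0:x1,::-1],None,fx=8,fy=8,interpolation=cv2.INTER_CUBIC))
print("grip",tri(R["scene0"],R["top0"]))
a=cv2.imread("pics/scene0c.png");b=cv2.imread("pics/top0c.png");H=584
c=np.zeros((H,a.shape[1]+b.shape[1],3),np.uint8);c[:a.shape[0],:a.shape[1]]=a;c[:b.shape[0],a.shape[1]:]=b
c=cv2.resize(c,(800,int(H*800/c.shape[1])));cv2.imwrite("pics/crop0.png",c)
E
python3 m0.py
```

```text
scene0 blue 48 257.1458333333333 167.0625 249 265 [0.4907 0.0211 0.1582]
axis [-0.996  0.09 ]
0.143 70 [0.514  0.0135 0.1483]
0.124 297 [0.5278 0.0109 0.1309]
0.06 581 [0.5474 0.0069 0.0907]
top0 blue 66 250.56060606060606 199.9090909090909 241 260 [0.4879 0.017  0.1599]
axis [-0.901 -0.434]
0.143 60 [0.5175 0.013  0.1495]
0.124 389 [0.5212 0.0117 0.1322]
0.06 132 [0.4886 0.0139 0.0938]
grip (array([0.48851594, 0.01588518, 0.15662678]), np.float64(0.00013031818460666538))
```

View pics/crop0.png

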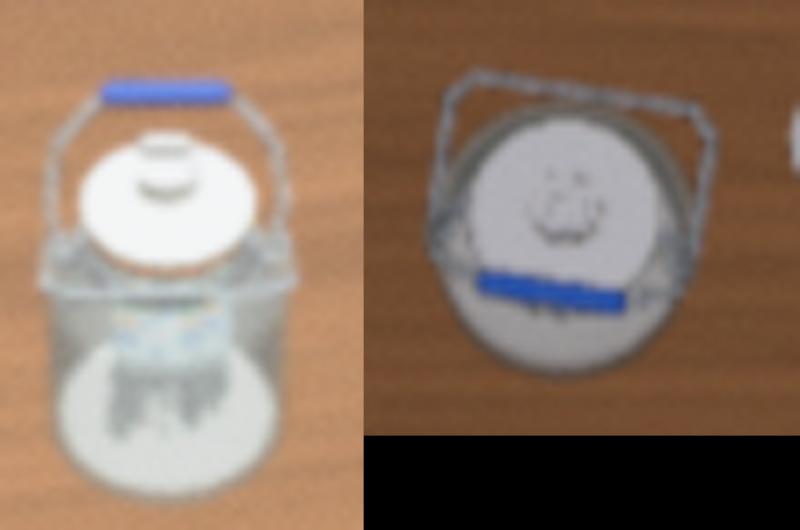

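```bash
python3 - <<'E'
from h import *
from station import ctrl
p,d,K,T=load("top0");ps,ds,Ks,Ts=load("scene0")
def ft(x,y):return 225+(x-364)/7.27,160+y/7.27
L,Rr=ft(475,72),ft(700,108);m=((L[0]+Rr[0])/2,(L[1]+Rr[1])/2)
b,e=tri(ray(*m,K,T),ray(235+166/7.27,155+290/7.27,Ks,Ts));print("bail",b.round(4),e)
q=p.astype(int);k=np.zeros(d.shape,bool);k[160:220,225:285]=1
v,u=np.nonzero(k&(q[...,2]>q[...,0]+50))
vx,vy,x0,y0=cv2.fitLine(np.float32(np.c_[u,v]),cv2.DIST_L2,0,.01,.01).ravel()
A,B=onplane(x0-10*vx,y0-10*vy,K,T,.157),onplane(x0+10*vx,y0+10*vy,K,T,.157)
w=A-B;w*=np.sign(w[1]);psi=np.arctan2(-w[0],w[1]);print("yaw sleeve",psi)
A,B=onplane(*L,K,T,b[2]),onplane(*Rr,K,T,b[2]);w=A-B;print("yaw bail",np.arctan2(-w[0],w[1]))
f=np.array([np.cos(psi),np.sin(psi)]);c=np.array([.4885,.0159])+f*.028;print("centre",c)
r=b[:2]-c;print("bail in jar",r@f,r@[-f[1],f[0]],b[2], "radius",np.hypot(r@f+.0098,b[2]-.095),"angle",np.arctan2(r@f+.0098,b[2]-.095))
P=[*(c+f*.10),.30]
for yaw in(psi+np.pi/2,psi-np.pi/2):
    print(yaw,ctrl.ik(P,[np.pi,0,yaw]))
yaw=psi-np.pi/2
ctrl.reach(P,[np.pi,0,yaw]);ctrl.move_gripper(.42,20)
c_=ctrl.get_calibration("wrist");p,d=ctrl.snapshot("wrist");np.savez("w1.npz",p=p,d=d,K=[c_["fx"],c_["fy"],c_["cx"],c_["cy"]],T=c_["pose"])
print(c_["pose"].round(3).tolist(),ctrl.get_state()["t"]);cv2.imwrite("pics/w1.png",p[...,::-1])
E
```

```text
bail [0.5618 0.0042 0.1222] 0.002033031364791984
yaw sleeve -0.14732008305595615
yaw bail -0.15545144196958327
centre [0.5161967  0.01178994]
bail in jar 0.0462234369931536 -0.0007999466691882077 0.12216160334998155 radius 0.062260566886815125 angle 1.119361664818984
1.4234762437389403 [ 0.47487563  0.36073891 -0.74319942  1.62662535  0.25408011  1.25382009
  1.10741268]
-1.7181164098508528 [ 0.29410961  0.31561549 -0.49846023  1.63716855  0.15815846  1.22910718
 -1.95488359]
[[-0.148, -0.948, -0.28, 0.697], [-0.989, 0.142, 0.042, -0.015], [0.0, 0.283, -0.959, 0.455], [0.0, 0.0, 0.0, 1.0]] 3.9167
```

View pics/w1.png

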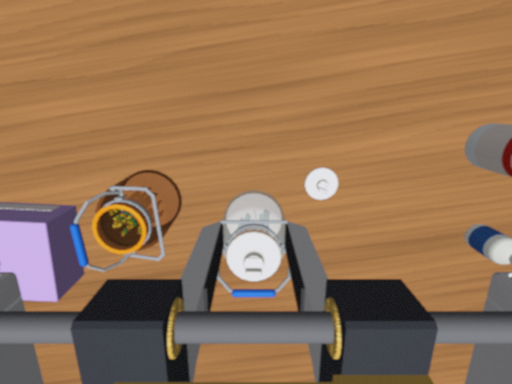

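Wrist view: the knob is at (254,262), the sleeve at (254,293) and the bail crossbar at row 222. The fingers straddle the knob symmetrically, and this agrees with my measurements. Next I swing the bail.

```bash
cat >> h.py <<'E'
PSI=-.148;C0=np.array([.5164,.0120]);YAW=PSI-np.pi/2
F=np.array([np.cos(PSI),np.sin(PSI)])
def W(x,z):  # jar-frame x, TIP height z -> TCP
    return [*(C0+F*x),z+.025]
def snap(ctrl,n,f,crop=None,k=1):
    c=ctrl.get_calibration(n);p,d=ctrl.snapshot(n);np.savez(f+".npz",p=p,d=d,K=[c["fx"],c["fy"],c["cx"],c["cy"]],T=c["pose"])
    if crop:p=p[crop[1]:crop[3],crop[0]:crop[2]]
    im=cv2.resize(p[...,::-1],None,fx=k,fy=k,interpolation=cv2.INTER_CUBIC);cv2.imwrite(f"pics/{f}.png",im);return im
E
python3 - <<'E'
from h import *
from station import ctrl
p,d,K,T=load("w1");q=p.astype(int);k=np.zeros(d.shape,bool);k[280:305,225:280]=1
v,u=np.nonzero(k&(q[...,2]>q[...,0]+50));g=onplane(u.mean(),v.mean(),K,T,.157);g2=g[:2]+F*.028
print("wrist grip",g.round(4),"centre",g2.round(4))
ctrl.move_straight(W(.080,.118),speed=.2)
print(ctrl.get_state()["force"].round(1))
for th in(1.1,.95,.8,.65,.5,.4,.3,.25):
    wx,wz=-.0098+.0598*np.sin(th),.095+.0598*np.cos(th)
    h=ctrl.move_straight(W(wx+.010,wz-.008),speed=.06,contact_N=12)
    print(th,round(wx,4),h,ctrl.get_state()["force"].round(1))
    if h:break
print(ctrl.get_state()["t"])
a=snap(ctrl,"scene","s2",(225,145,295,230),6);b=snap(ctrl,"wrist","w2",(180,180,330,320),3)
c=np.zeros((510,870,3),np.uint8);c[:510,:420]=a;c[:420,420:]=b;cv2.imwrite("pics/c2.png",cv2.resize(c,(800,469)))
E
```

```text
wrist grip [0.4898 0.0167 0.157 ] centre [0.5175 0.0126]
[0.9 1.2 0.2]
1.1 0.0435 False [5.8 0.2 2.7]
0.95 0.0388 False [ 5.5 -1.5  3.4]
0.8 0.0331 False [ 6.1 -1.1  4.8]
0.65 0.0264 False [ 0.6  0.1 -0.7]
0.5 0.0189 False [ 0.5  0.1 -0.9]
0.4 0.0135 False [-0.1  0.1 -0.8]
0.3 0.0079 False [ 0.4 -0.   0.3]
0.25 0.005 False [-0.3 -0.9 -0.2]
7.4083
```

View pics/c2.png

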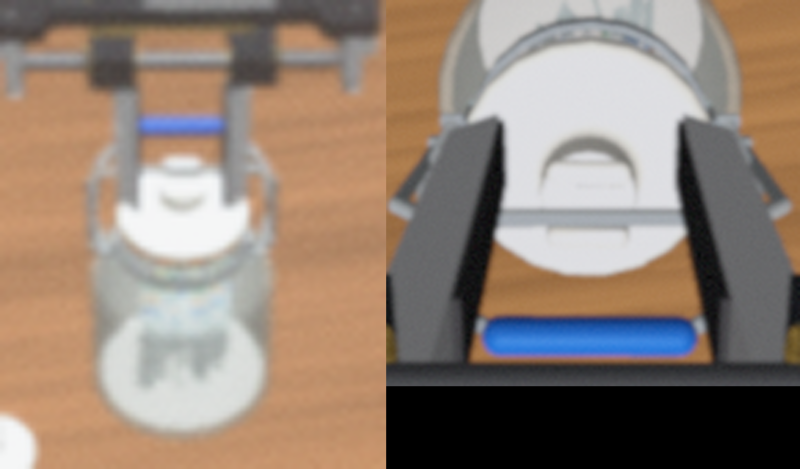

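The bail now lies over the knob, between the ridge and the front lug. I'll measure it relative to the jar before pushing any further.

```bash
python3 - <<'E'
from h import *
from station import ctrl
p,d,K,T=load("w2");q=p.astype(int);k=np.zeros(d.shape,bool);k[270:312,205:320]=1
v,u=np.nonzero(k&(q[...,2]>q[...,0]+50));g=onplane(u.mean(),v.mean(),K,T,.157)
s=800/870*3
def px(x,y):return 180+(x-386)/s,180+y/s
for n,(x,y,z) in dict(sleeve=(590,336,.157),wire=(590,217,.154),lugtop=(588,234,.155),ridge=(590,200,.1486)).items():
    P=onplane(*px(x,y),K,T,z);r=P[:2]-C0;print(n,P.round(4),(r@F).round(4),(r@[-F[1],F[0]]).round(4))
print(len(u),g,(g[:2]-C0)@F)
print((np.array(ctrl.get_state()["tcp_pos"])[:2]-C0)@F)
E
```

```text
sleeve [0.4899 0.0162 0.157 ] -0.0268 0.0002
wire [0.5192 0.0118 0.154 ] 0.0028 0.0002
lugtop [0.5155 0.0128 0.155 ] -0.001 0.0007
ridge [0.5206 0.0116 0.1486] 0.0042 0.0002
982 [0.48994197 0.01685113 0.157     ] -0.02688413695439243
0.015038952526289328
```

```bash
sed -i 's/C0=np.array(\[.5164,.0120\])/C0=np.array([.5174,.0122])/' h.py; python3 - <<'E'
from h import *
from station import ctrl
t=W(.0125,.1460)
print("hit",ctrl.move_straight(t,speed=.02,contact_N=2),ctrl.get_state()["force"].round(1))
ctrl.wait(.3)
ctrl.move_straight(W(.03,.150),speed=.08);ctrl.move_straight(W(.03,.20),speed=.15)
ctrl.move_gripper(0.0,20)
ctrl.move_straight(W(-.031,.20),speed=.15)
a=snap(ctrl,"scene","s3",(225,145,295,230),6);b=snap(ctrl,"wrist","w3",(150,200,360,384),2)
c=np.zeros((510,840,3),np.uint8);c[:510,:420]=a;c[:b.shape[0],420:]=b;cv2.imwrite("pics/c3.png",cv2.resize(c,(800,486)))
print(ctrl.get_state()["t"],ctrl.get_state()["opening"])
E
```

```text
hit False [-0.  -0.3  0.8]
10.3167 0.00456344527601081
```

View pics/c3.png

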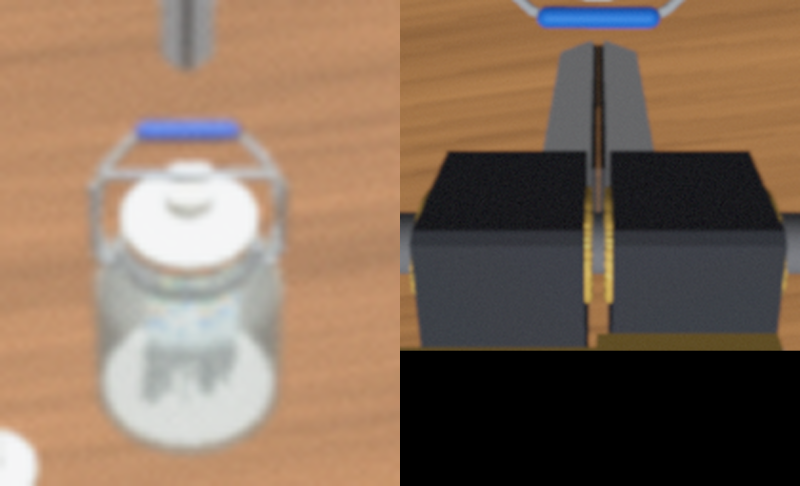

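The bail stays upright over the groove, behind the lug. The closed fingers are above the sleeve, so I press the lever.

```bash
python3 - <<'E'
from h import *
from station import ctrl
ctrl.move_straight(W(-.031,.168),speed=.08)
for q in(.1,.3,.5,.7,.9,1.1,1.25,1.4,1.5,1.6,1.7):
    a=1.134-q;x,z=-.066*np.cos(a),.097+.066*np.sin(a)
    x=x-.002 if q<1.2 else min(x-.001,-.0595)
    h=ctrl.move_straight(W(x,z+.0045),speed=.06,contact_N=20)
    s=ctrl.get_state();print(q,h,s["force"].round(1),round(s["tcp_pos"][2]-.025,4))
    if h:break
if not h:
    print(ctrl.move_straight(W(-.0595,.0600),speed=.02,contact_N=12),ctrl.get_state()["force"].round(1),ctrl.get_state()["tcp_pos"][2]-.025)
print(ctrl.get_state()["t"])
im=snap(ctrl,"scene","s4",(225,135,295,230),6)
E
```

```text
0.1 True [-8.8  1.2 14.9] 0.1578
11.1333
```

View pics/s4.png

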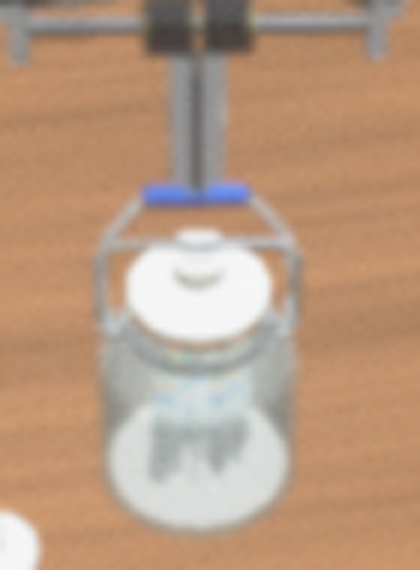

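The vertical component locked the sleeve by friction, because the tool moved forward too slowly. I'll lift off, start further back, and follow the arc while moving forward slightly faster than the sleeve.

```bash
cat > press.py <<'E'
from h import *
from station import ctrl
import sys
s=ctrl.get_state();ctrl.move_straight([*s["tcp_pos"][:2],.025+.168],speed=.08)
ctrl.move_straight(W(-.0235,.1635),speed=.08)
print(ctrl.get_state()["force"].round(1))
for q in(.06,.12,.2,.3,.4,.5,.6,.7,.8,.9,1.0,1.1,1.2,1.3,1.4,1.5,1.6,1.7):
    a=1.134-q;x,z=-.066*np.cos(a),.097+.066*np.sin(a)
    x=min(x+np.interp(q,[0,.8],[.004,-.004]),-.0595 if q>1.2 else 0)
    h=ctrl.move_straight(W(x,z+.0035),speed=.06,contact_N=20)
    s=ctrl.get_state();print(q,h,s["force"].round(1),round(s["tcp_pos"][2]-.025,4))
    if h:break
if not h:
    print(ctrl.move_straight(W(-.0595,.0600),speed=.02,contact_N=12),ctrl.get_state()["force"].round(1),ctrl.get_state()["tcp_pos"][2]-.025)
print(ctrl.get_state()["t"])
im=snap(ctrl,"scene","s5",(225,135,295,230),6)
E
python3 press.py
```

```text
[-0.3  0.4  0.8]
0.06 False [-0.5  0.5 -0.1] 0.1582
0.12 False [-0.3 -0.4 -0.1] 0.1565
0.2 False [ 0.6 -0.2 -0.2] 0.1534
0.3 False [0.4 0.7 0.2] 0.1491
0.4 False [0.2 0.  0.6] 0.1445
0.5 False [-0.  -0.1  0.6] 0.1393
0.6 False [-0.6 -0.1 -0.8] 0.1338
0.7 False [-0.   0.4  0.4] 0.1279
0.8 False [-0.5 -0.4  0.4] 0.1218
0.9 False [ 1.2  0.3 -0.3] 0.1154
1.0 False [-0.6 -0.7  0.7] 0.1092
1.1 False [-0.4  0.8  0.3] 0.1026
1.2 False [-0.1 -0.2 -0.1] 0.0959
1.3 False [ 0.5 -0.1  1. ] 0.0893
1.4 False [0.3 0.3 0.2] 0.0828
1.5 False [-0.3  0.4 -0.1] 0.0765
1.6 False [-1.1  0.1 -0.5] 0.0705
1.7 False [-4.1  0.6 12.5] 0.0651
True [-8.7 -0.9 25.2] 0.06432552065777822
16.7
```

View pics/s5.png

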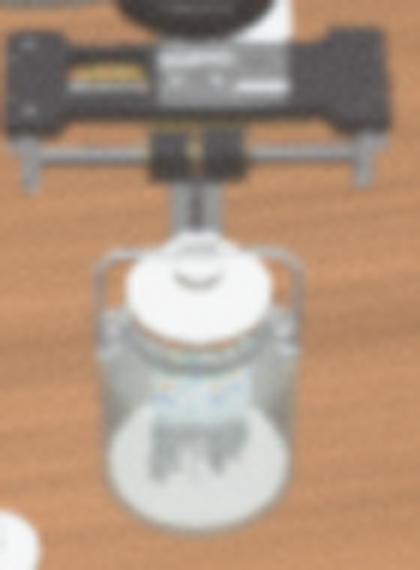

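```bash
python3 - <<'E'
from h import *
from station import ctrl
ctrl.move_straight(W(-.0595,.10),speed=.1);ctrl.move_straight(W(-.0595,.20),speed=.2);ctrl.move_straight(W(.09,.26),speed=.25)
a=snap(ctrl,"scene","s6",(225,145,295,230),6);b=snap(ctrl,"wrist","w6",(170,170,340,340),3)
c=np.zeros((510,930,3),np.uint8);c[:510,:420]=a;c[:,420:]=b;cv2.imwrite("pics/c6.png",cv2.resize(c,(800,439)))
print(ctrl.get_state()["t"])
E
```

```text
18.8
```

View pics/c6.png

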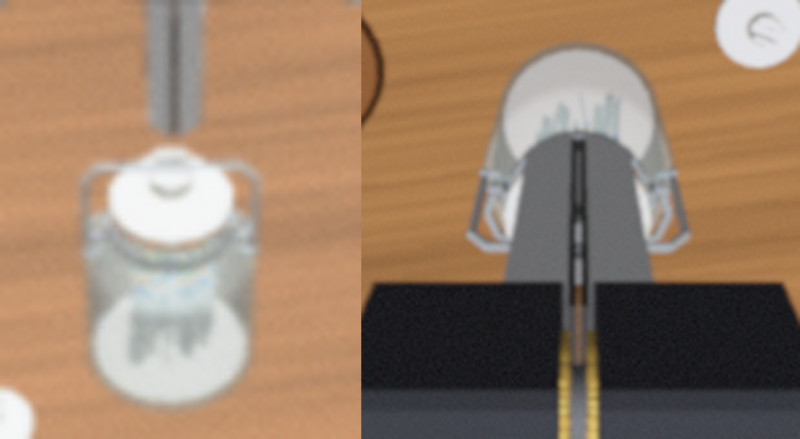

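The pressing force stayed near zero, and the crossbar is no longer visible across the knob. I'll work out where it is by triangulating, without a new view, and check IK for tilted tool poses.

```bash
cat >> h.py <<'E'
from scipy.spatial.transform import Rotation as Ro
def rot(al): # fingers tilted by al towards jar +x (tips), jaws along jar y
    return (Ro.from_euler('ZY',[PSI,-al])*Ro.from_euler('ZX',[-np.pi/2,np.pi])).as_euler('xyz')
def jar(P): r=P[:2]-C0;return np.round([r@F,r@[-F[1],F[0]],P[2]],4)
def tip(x,z,al,y=0): # tip centre jar x,z -> TCP
    P=C0+F*(x-.025*np.sin(al))+y*np.array([-F[1],F[0]]);return [*P,z+.025*np.cos(al)]
E
python3 - <<'E'
from h import *
from station import ctrl
ps,d,Ks,Ts=load("s6");p,dw,K,T=load("w6")
r1=ray(258.3,176.9,Ks,Ts);P,e=tri(r1,ray(254,265,K,T));print("bail tri",jar(P),e)
for z in(.10,.11,.12,.13,.14,.149,.155):print(z,jar(onplane(258.3,176.9,Ks,Ts,z)),jar(onplane(254,265,K,T,z)))
# depth cloud of scene around crossbar ends & lid top
C=cloud(d,Ks,Ts);
for v in range(172,186):print(v,[(jar(C[v,u])[[0,2]]*1000).round().tolist() for u in(246,249,258,268,270)],ps[v,[246,249,258,268,270]].mean(-1).round())
for al in(.3,.5,.7,.9,1.1):
    print(al,[ctrl.ik(tip(x,z,al),rot(al)) is not None for x,z in((-.09,.10),(-.08,.03),(-.06,.045),(-.07,.08),(-.035,.14))])
E
```

```text
bail tri [0.0014 0.001  0.1479] 0.0018221415019275904
0.1 [-0.0489  0.003   0.1   ] [-0.0269 -0.      0.1   ]
0.11 [-0.0384  0.0027  0.11  ] [-0.021 -0.     0.11 ]
0.12 [-0.0279  0.0025  0.12  ] [-0.0151 -0.      0.12  ]
0.13 [-0.0174  0.0023  0.13  ] [-0.0092  0.      0.13  ]
0.14 [-0.0069  0.0021  0.14  ] [-0.0034  0.      0.14  ]
0.149 [0.0026 0.0018 0.149 ] [1.90e-03 1.00e-04 1.49e-01]
0.155 [0.0089 0.0017 0.155 ] [5.50e-03 1.00e-04 1.55e-01]
172 [[-181.0, -2.0], [-181.0, -3.0], [-180.0, -2.0], [-175.0, 2.0], [-177.0, -0.0]] [145. 146. 152. 142. 142.]
173 [[-176.0, -2.0], [-172.0, 1.0], [-175.0, -2.0], [-168.0, 4.0], [-173.0, -1.0]] [146. 146. 189. 144. 143.]
174 [[-170.0, -2.0], [-171.0, -3.0], [-5.0, 153.0], [-169.0, -2.0], [-168.0, -1.0]] [145. 145. 221. 147. 149.]
175 [[-166.0, -2.0], [-166.0, -2.0], [1.0, 155.0], [-165.0, -2.0], [-162.0, 0.0]] [153. 152. 215. 155. 157.]
176 [[-160.0, -0.0], [-160.0, -1.0], [-3.0, 147.0], [-159.0, -1.0], [-159.0, -1.0]] [174. 176. 202. 173. 174.]
177 [[-2.0, 145.0], [-0.0, 146.0], [2.0, 149.0], [3.0, 148.0], [2.0, 148.0]] [189. 211. 217. 192.
[... 364 characters left out ...]
0], [12.0, 143.0], [1.0, 131.0], [-132.0, 2.0]] [216. 246. 223. 244. 183.]
182 [[-135.0, -4.0], [6.0, 133.0], [10.0, 137.0], [6.0, 133.0], [-131.0, -2.0]] [218. 246. 199. 245. 184.]
183 [[-127.0, -0.0], [6.0, 130.0], [14.0, 136.0], [8.0, 130.0], [-126.0, -2.0]] [219. 246. 221. 244. 178.]
184 [[-123.0, -1.0], [10.0, 130.0], [15.0, 134.0], [11.0, 130.0], [-122.0, -2.0]] [216. 246. 244. 244. 171.]
185 [[-122.0, -4.0], [13.0, 128.0], [16.0, 131.0], [14.0, 128.0], [-113.0, 3.0]] [210. 245. 246. 242. 179.]
0.3 [True, False, True, True, True]
0.5 [False, False, False, False, True]
0.7 [False, False, False, False, False]
0.9 [False, False, False, False, False]
1.1 [False, False, False, False, False]
```

Depth and triangulation agree: the crossbar is in the groove (x about 1.4 mm, z about 0.148). My "gone forward" reading was only low contrast. I'll check the lever and wire from a clear wrist view.

```bash
python3 - <<'E'
from h import *
from station import ctrl
ctrl.move_straight(W(.10,.275),speed=.2);ctrl.move_gripper(.6,20)
b=snap(ctrl,"wrist","w7",(180,180,330,320),5)
p,d,K,T=load("w7");q=p.astype(int);k=np.zeros(d.shape,bool);k[200:330,200:310]=1
bl=k&(q[...,2]>q[...,0]+50);v,u=np.nonzero(bl);print("blue",len(u))
if len(u):
    P=np.median(cloud(d,K,T)[bl],0);print("sleeve surf depth",jar(P),u.mean(),v.mean(),[jar(onplane(u.mean(),v.mean(),K,T,z)) for z in(.061,.066,.08)])
print(ctrl.get_state()["t"],ctrl.get_state()["force"].round(1))
E
```

```text
blue 0
20.075 [ 0.7 -1.3 -0.2]
```

View pics/w7.png

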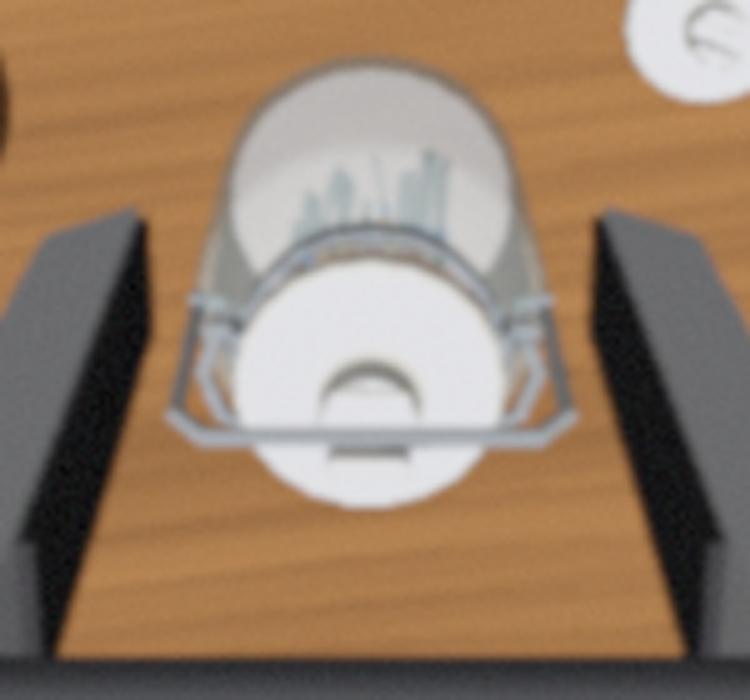

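The wire sits in the groove against the lug, and the lever hoop is down, hidden below the lid. I'll move the arm clear and locate the sleeve in the top and scene views.

```bash
python3 - <<'E'
from h import *
from station import ctrl
ctrl.move_straight([*(C0+F*.1),.40],speed=.2)
ctrl.goto_joints([1.177,.426,.074,1.606,-.034,1.111,-.067])
snap(ctrl,"top","t8",(225,160,285,220),8);snap(ctrl,"scene","s8",(225,145,295,230),6)
for n,box in(("t8",(160,240,225,285)),("s8",(150,230,235,285))):
    p,d,K,T=load(n);q=p.astype(int);k=np.zeros(d.shape,bool);k[box[0]:box[1],box[2]:box[3]]=1
    bl=k&(q[...,2]>q[...,0]+40);v,u=np.nonzero(bl);print(n,"blue",len(u))
    if len(u)>5:print(u.mean(),v.mean(),jar(np.median(cloud(d,K,T)[bl],0)),[jar(onplane(u.mean(),v.mean(),K,T,z)) for z in(.055,.061,.07)])
# bystanders moved?
for a,b in(("top0","t8"),("scene0","s8")):
    D=np.abs(load(a)[0].astype(int)-load(b)[0]).max(-1)>50
    n,_,st,_=cv2.connectedComponentsWithStats(D.astype(np.uint8));print(a,[s.tolist() for s in st[1:] if s[4]>15])
a=cv2.imread("pics/t8.png");b=cv2.imread("pics/s8.png");c=np.zeros((510,900,3),np.uint8);c[:480,:480]=a;c[:,480:]=b;cv2.imwrite("pics/c8.png",cv2.resize(c,(800,453)))
print(ctrl.get_state()["t"])
E
```

```text
t8 blue 60
248.95 212.86666666666667 [-0.0543 -0.0004  0.0644] [array([-0.0533, -0.0001,  0.055 ]), array([-0.0538, -0.0002,  0.061 ]), array([-0.0544, -0.0003,  0.07  ])]
s8 blue 0
top0 [[235, 170, 14, 15, 31], [264, 174, 9, 16, 26], [233, 196, 36, 20, 106], [240, 197, 21, 6, 73]]
scene0 [[26, 71, 9, 11, 60], [17, 72, 10, 11, 78], [1, 91, 11, 22, 53], [0, 102, 6, 12, 32], [243, 166, 24, 9, 73]]
23.6833
```

View pics/c8.png

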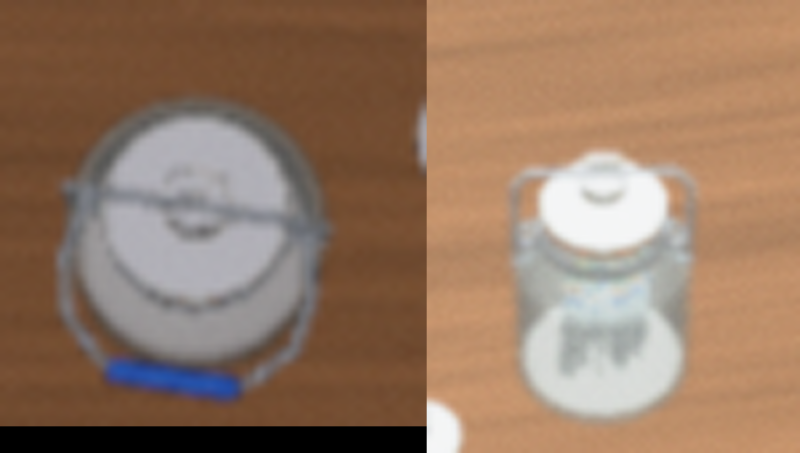

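The sleeve measures x = -54 mm with its surface at z = 64 mm, which is the fully-home position (q about 1.7). The wire is across the groove, nothing on the desk has changed, and the arm is clear. Handing in.

```bash
python3 -c "
from station import ctrl
print(ctrl.close_job(),ctrl.get_state()['t'])"
```

```text
the job is handed in; nothing more can be done
the job is handed in; nothing more can be done
```

I swung the bail over into the lid's groove, pressed the lever down onto its stop, moved the arm clear and handed the job in. The last check, just before handing in, was at 23.7 s of the 48 s.

**Last checks**
- **Bail:** the crossbar lies in the groove, about 1.4 mm from its middle and about 148 mm above the desk, which is the clamped height.
- **Lever:** the sleeve is 54 mm in front of the jar's centre with its upper surface 64 mm up, which puts the lever at about 1.7 rad. It stayed there after I let go.
- **Surroundings:** before-and-after pictures show no change in the glove box, pump bottle or small bottle, and the jar is upright where it was.

**What went wrong or disagreed**
- **First press:** it stuck by friction at about 15 N, so I lifted off and repeated it along the arc of the lever.
- **Low force on the second press:** the readings stayed near zero until the stop, where they rose to 12–25 N. I never saw the expected 5 N or so at dead centre. I took readings only at the end of each short move, so they may have missed it.
- **Bail misread:** for a while I thought the bail had slipped off the front of the lid. Triangulation, depth and a clear wrist view showed it was in the groove.
- **Not measured:** I could not measure the bail's force on the lid, so the 20 N requirement is inferred from the lever and wire positions.

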